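# Build the tiered perfume display

### The arm

A 6-joint arm with a two-finger parallel gripper is mounted at the origin on the work surface. World frame = base frame: x ahead of the robot, y to its left, z up, the work surface at z = 0. Lengths are in m, angles in rad, forces in N, time in s.
With the tool pointing down it reaches from about 0.35 to 0.725 m from the base axis. Payload 4.3 kg.
Tool frame: the origin (TCP) lies midway between the tips of the shut fingers; the grasp point (between the pads) lies 19 mm behind it; z points along the fingers, y is the direction in which the jaws open and shut (so a half turn about z gives the same grasp; the last joint's range is limited). The gripper opens to 85 mm and grips with 20 to 120 N. Pads are 22 mm wide; open, the fingers measure 114 mm over their backs; the gripper's body (76 mm by 85 mm) begins 54 mm behind the grasp point. The pads swing forward as they close: fully open they stand 13 mm farther back than shut.
Start: joints at [-0.11, 0.377, 0.081, 1.274, 0, 1.46], TCP at [0.575, 0, 0.231] pointing down, gripper open.
Joint ranges: [-2.72, 2.72], [-0.84, 1.66], [-1.02, 1.22], [-1.77, 2.12], [-1.37, 1.28], [-3.14, 3.14]. Speed limits (rad/s): [2.57, 2.57, 3.14, 3.14, 3.14, 3.14].

### API

Orientations are given as a unit quaternion [w, x, y, z].
In Python, from cell import readout, imaging, job gives the robot as it stands.
- The arm moves only by the shell command python3 -m pendant 'ROWS' [OPENING] [FORCE]. ROWS is JSON, a list of rows, each a list of 6 numbers: the shift along the world's x, y, z in cm, then the turn, a rotation vector about the world's x, y, z in rad. A call has 1 to 12 rows; each row shifts and turns the pose as measured when the row begins; what a row does not reach is not made up. A row lasts 1/12 s, in which the tool goes at most 41.7 mm and 7.16 degrees, less where a joint would pass 70% of its speed; a pose out of reach is approached as far as the arm can. A call with a gripper value outside its range is refused whole. OPENING is the opening, from 0 (shut) to 1 (fully open), set as the call begins (- or left out, the last holds). The fingers move at their own pace and stop on an object; FORCE is the grip in N (left out, the last holds). Time passes only in rows, so rows that do not move let the fingers close. It gives the time, the measured TCP pose, the force and the opening at its end, in the units of the state.
- readout.state(): the state, without advancing time (a new reading comes with each control period).
- imaging.get_image(name): name is "scene" or "side" or "wrist"; returns (picture, depth): 400x640x3 uint8, blue, green, red; 400x640 float32, m along the optical axis (not along the pixel's ray), 0 where there is no reading.
- imaging.camera_info(name): a dict with "intrinsics" (3x3 intrinsics, pixels), "origin" and "attitude" of the camera in the world. Camera axes: x right, y down, z forward; pixel columns grow to the right and rows downward; lengths in m; the calibration is good to about 2 mm. The wrist camera is an equidistant fisheye: a pixel r from the principal point sees the ray r / f radians off the axis. A picture is of the moment at which its call begins: read the wrist's pose just before it. camera_info takes no time and is no camera call; for the wrist camera it gives the pose at the moment of the call.
- job.finish_job(): hands the job in, once; it reports no verdict.
The state is a dict: "clock": time; "qpos": joint angles; "qvel": joint speeds; "tau": joint torques, N m; "ee_pos": TCP position; "orientation": TCP orientation; "contact_force": force on the tool from outside, world axes, zero at the start; "wrist_torque": the same for the moment, N m; "finger_gap": finger opening in m.
Only numpy, scipy, OpenCV 4.12 (cv2) and the standard library are available. Lean on these libraries where they do the work, as an engineer would, in place of code of your own. Each camera call takes 0.05 s, during which the arm holds its last target.

### The job

Build up the perfume display stand on its dark grey base, one piece at a time from the bottom up: first the large dark tier, then the medium pale tier, then the pink bottle holder, each seated with its socket fully down over the post beneath it. Then stand the pale-blue flacon upright in the recess of the holder, without dropping it. Leave the amber bottles, cup, wash bottle and dish around where they are.

Things in the scene. Friction and masses are not known exactly. Their poses are not given: they have to be found in the camera images.
- base: Dark grey steel foot of the display stand, fixed to the table: a round plate 110 mm across and 15 mm thick, with an upright post 34 mm in diameter in its middle whose flat top (edge chamfered 3 mm) is 50 mm above the table. Origin: centre of the underside; z up.
- tier_large_grip (a point): Large tier, loose: dark walnut disc 130 mm wide, 18 mm thick, with a post 34 mm in diameter in its middle, 18 to 60 mm above its underside. A round socket under it, 44 mm wide, 8 mm deep, drops over a post and rests on the post's flat top with 5 mm play all round. The point is on the axis, 41 mm above the underside: grip the post here, fingertips clear of the disc. z up. 0.18 kg.
- tier_medium_grip (a point): Medium tier, loose: pale wood disc 100 mm across, otherwise as the large tier: 18 mm thick, post 34 mm in diameter from 18 mm to 60 mm above the underside, the same 44 mm wide, 8 mm deep socket underneath. The point is on the axis, 41 mm above the underside: the place to grip the post. z up. 0.12 kg.
- holder_center (a point): Bottle holder, the top piece of the stand, loose: a pink lacquered wooden cylinder 56 mm in diameter and 40 mm high, with the same 44 mm wide, 8 mm deep socket underneath, and on top a round recess 48 mm wide and 6 mm deep. Grip it across its 56 mm outside. The point is its centre, 20 mm above the underside. z up. 0.07 kg.
- flacon_center (a point): Perfume flacon, loose: upright pale-blue frosted glass cylinder 40 mm in diameter and 52 mm high, with a black ball stopper 22 mm in diameter on top, 74 mm high in all. Grip it by the glass. The point is its centre, 37 mm above its underside. z up. 0.15 kg.
- amber_a_center (a point): Bystander, not part of the job, loose: small amber bottle with a black cap, 28 mm in diameter, 80 mm high; the point is its centre.
- amber_b_center (a point): Bystander, not part of the job, loose: a second amber bottle of the same shape, 28 mm in diameter, 80 mm high; the point is its centre.
- cup_center (a point): Bystander, not part of the job, loose: brown paper cup, open, 80 mm across the rim, 95 mm high; the point is its centre, 47 mm above the table.
- wash_bottle_center (a point): Bystander, not part of the job, loose: white plastic wash bottle with a bent spout, 64 mm in diameter, 148 mm high; the point is on its axis, 65 mm above the table.
- dish_center (a point): Bystander, not part of the job, loose: low round wooden dish, open, 90 mm across, 20 mm high; the point is on its axis, 10 mm above the table.
Things that resemble listed ones, but are neither listed nor needed, are in the scene too. What is shaped like the part that bears flacon_center but green or yellow is not meant.

How it is judged:
On the way, in this order (a step that is already met when the one before it is completed fails the run):
1. the large tier sits fully down on the base's post (horizontal distance between tier_large_grip and base below 0.009 m and z of tier_large_grip in the frame of base between 0.079 and 0.087 m and angle between tier_large_grip's own z axis and vertical below 0.09 rad), for 0.2 s.
2. the medium tier sits fully down on the large tier's post, still on the base (all of step 1 and horizontal distance between tier_medium_grip and tier_large_grip below 0.009 m and z of tier_medium_grip in the frame of tier_large_grip between 0.048 and 0.056 m and angle between tier_medium_grip's own z axis and vertical below 0.09 rad), for 0.2 s.
3. the bottle holder sits fully down on the medium tier's post, the tiers still in place (all of step 2 and horizontal distance between holder_center and tier_medium_grip below 0.009 m and z of holder_center in the frame of tier_medium_grip between 0.027 and 0.035 m and angle between holder_center's own z axis and vertical below 0.09 rad), for 0.2 s.
At the end, for the whole second after the job is handed in: From the bottom up base, large tier, medium tier, holder, flacon: each within 9 mm of the axis of the piece beneath, within 4 mm of its fully seated height, upright within 0.09 rad, at rest (all of step 3 and horizontal distance between flacon_center and holder_center below 0.009 m and z of flacon_center in the frame of holder_center between 0.047 and 0.055 m and angle between flacon_center's own z axis and vertical below 0.09 rad and linear speed of each of tier_large, tier_medium, holder, flacon below 0.02 m/s); the robot touches nothing.
It fails at once if an amber bottle is shoved more than 40 mm or knocked over (distance of any of amber_a_center, amber_b_center from where it was at the start of the episode above 0.04 m or angle between any of amber_a_center, amber_b_center's own z axis and vertical above 0.6 rad).
It fails at once if the paper cup is shoved more than 40 mm or knocked over (distance of cup_center from where it was at the start of the episode above 0.04 m or angle between cup_center's own z axis and vertical above 0.6 rad).
It fails at once if the wash bottle is shoved more than 40 mm or knocked over (distance of wash_bottle_center from where it was at the start of the episode above 0.04 m or angle between wash_bottle_center's own z axis and vertical above 0.6 rad).
It fails at once if the wooden dish is shoved more than 40 mm or knocked over (distance of dish_center from where it was at the start of the episode above 0.04 m or angle between dish_center's own z axis and vertical above 0.6 rad).
It fails at once if the glass flacon is dropped (falls freely by more than about 25 mm) (linear speed of flacon above 0.7 m/s and contact force between the fingers and flacon below 0.05 N).
It also fails if it takes over 120 s, if anything falls off the work surface, if the arm or the gripper's body presses on something with over 40 N, if the wrist force passes 120 N, or if a joint passes its speed limit or range.

## Working session

There is one attempt and no reset: what is moved stays moved. The work goes in short steps, Python scripts to look and compute and a shell command to move; the robot and the scene stay as the last step left them, time stands still between calls to the robot, and variables do not carry over. Pictures are saved under pics/ and viewed, and the job is handed in when it is done.

```bash
ls; mkdir -p pics; python3 - <<'E'
from cell import readout, imaging, job
import cv2
print(readout.state())
for n in ("scene","side","wrist"):
    i=imaging.camera_info(n); print(n,i)
    p,d=imaging.get_image(n); cv2.imwrite(f"pics/{n}0.png",p)
    import numpy as np; np.save(f"pics/{n}0.npy",d)
E
```

```text
pics
{'clock': 0.0, 'qpos': array([-1.10296977e-01,  3.78074652e-01,  7.96470378e-02,  1.27439917e+00,
        1.95169694e-05,  1.46049745e+00]), 'qvel': array([ 0.00138389, -0.00016571, -0.00142652, -0.00222299,  0.00051462,
        0.00017986]), 'tau': array([ 5.03441061e-04, -4.63600910e+01,  2.69876987e+01,  2.07655923e-02,
       -6.74222474e-05, -6.15417605e-06]), 'ee_pos': array([5.74354401e-01, 8.53961749e-05, 2.30362445e-01]), 'orientation': array([-7.98633046e-04,  7.07105751e-01,  7.07107083e-01, -6.26876613e-04]), 'contact_force': array([0.93783629, 0.50107509, 0.39625154]), 'wrist_torque': array([0.01466035, 0.01583807, 0.0224887 ]), 'finger_gap': 0.0854649235452612}
scene {'intrinsics': array([[502.90219929,   0.        , 321.6007658 ],
       [  0.        , 502.90219929, 199.12220073],
       [  0.        ,   0.        ,   1.        ]]), 'origin': array([ 1.41868968, -0.12682947,  0.91426968]), 'attitude': array([-0.29144366,  0.70563127,  0.59139737, -0.25960404])}
side {'intrinsics': array([[426.11472599,   0.        , 321.80936441],
       [  0.        , 426.11472599, 205.5639848 ],
       [  0.        ,   0.        ,   1.        ]]), 'origin': array([ 0.14522817, -0.61981302,  0.93995462]), 'attitude': array([-0.34000223,  0.89801624, -0.25797164,  0.10684546])}
wrist {'intrinsics': array([[309.70691629,   0.        , 318.50852694],
       [  0.        , 309.70691629, 200.44209769],
       [  0.        ,   0.        ,   1.        ]]), 'origin': array([0.57545128, 0.06937337, 0.37325567]), 'attitude': array([ 1.37987030e-01,  9.90433954e-01,  2.93072231e-04, -2.75048149e-04])}
```

View pics/scene0.png

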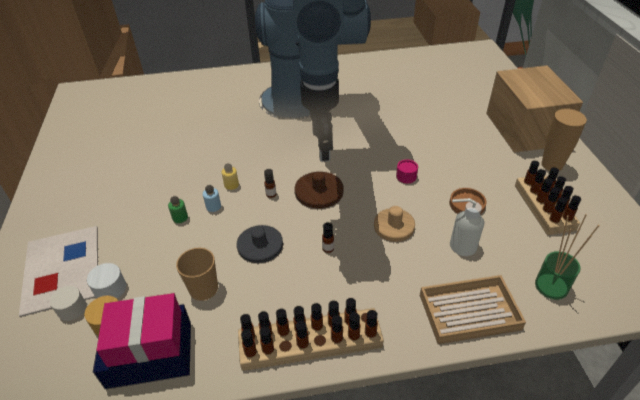

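View pics/side0.png

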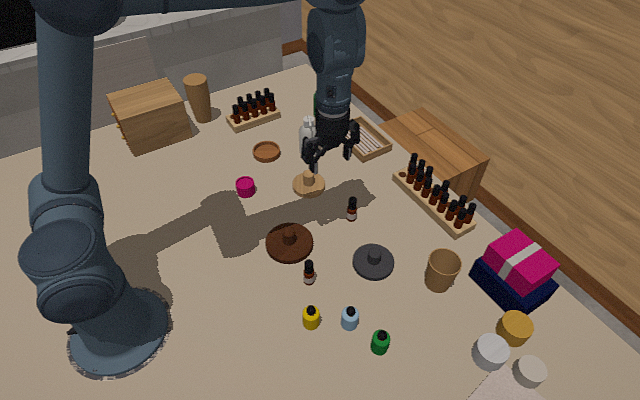

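View pics/wrist0.png

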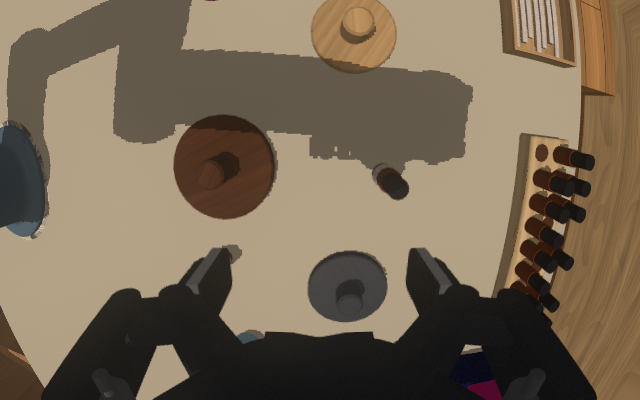

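In scene0.png:
- **Stand parts:** base at (260,242), large tier (319,189), medium tier (395,222), pink holder (407,171) and pale-blue flacon (212,198).
- **Flacon look-alikes:** green (178,209) and yellow (230,177).
- **Other confusables:** for the holder, the pink gift box (140,330). For the large tier, the dish (468,202). For the medium tier, the light jar lids (105,282), which lack a post.
- **Bystanders:** ambers at (270,183) and (328,237), cup (199,273), wash bottle (467,230) and dish (468,202).

Next I'll measure these by colour and depth.

```bash
cat > h.py <<'E'
import numpy as np, cv2
from scipy.spatial.transform import Rotation as R
from cell import readout, imaging
def pose(n):
    i=imaging.camera_info(n); q=i["attitude"]
    return i["intrinsics"],i["origin"],R.from_quat([q[1],q[2],q[3],q[0]]).as_matrix()
def cloud(n,d):
    K,o,M=pose(n); v,u=np.mgrid[:400,:640]
    if n=="wrist":
        x=(u-K[0,2])/K[0,0];y=(v-K[1,2])/K[1,1];r=np.hypot(x,y)+1e-9
        s=np.tan(np.minimum(r,1.5))/r; c=np.dstack([x*s*d,y*s*d,d])
    else: c=np.dstack([(u-K[0,2])/K[0,0]*d,(v-K[1,2])/K[1,1]*d,d])
    return c@M.T+o
def proj(n,P):
    K,o,M=pose(n); c=(np.asarray(P)-o)@M; return (K@(c/c[2]))[:2]
def circ(P):
    A=np.c_[2*P[:,:2],np.ones(len(P))]; s=np.linalg.lstsq(A,(P[:,:2]**2).sum(1),rcond=None)[0]
    return s[:2],np.sqrt(s[2]+s[0]**2+s[1]**2)
E
python3 - <<'E'
from h import *
rough={"scene":dict(base=(260,242),large=(319,189),med=(395,222),hold=(407,171),flac=(212,198),amA=(270,183),amB=(328,237),cup=(199,273),wash=(467,230),dish=(468,202),green=(178,209),yel=(230,177)),
"side":dict(base=(373,262),large=(289,242),med=(309,183),hold=(245,187),flac=(350,318),amA=(309,272),amB=(352,208),cup=(442,270),dish=(266,152),green=(380,342),yel=(311,317))}
for n in rough:
    d=np.load(f"pics/{n}0.npy"); C=cloud(n,d)
    print(n,"table z",np.median(C[150:350,100:500,2]))
    for k,(u,v) in rough[n].items():
        c=C[v,u]; 
        m=(np.hypot(*(C[...,:2]-c[:2]).transpose(2,0,1))<.09)&(C[...,2]>.006)&(C[...,2]<.2)
        _,lab=cv2.connectedComponents(m.astype(np.uint8)); P=C[lab==lab[v,u]] if lab[v,u] else C[m]
        mid=(P.min(0)+P.max(0))/2
        h=P[:,2].max(); top=P[P[:,2]>h-.006]
        (cx,cy),r=cv2.minEnclosingCircle(P[:,:2].astype(np.float32))
        print(k,c.round(3),"mid",mid.round(3),"h",h.round(3),"top",top[:,:2].mean(0).round(4),len(top),"enc",round(cx,4),round(cy,4),round(r,4))
E
```

```text
scene table z 0.001135148881296344
base [ 0.628 -0.159  0.029] mid [ 0.615 -0.162  0.03 ] h 0.054 top [ 0.6153 -0.1616] 101 enc 0.6145 -0.1634 0.0568
large [0.474 0.006 0.028] mid [0.456 0.006 0.035] h 0.064 top [0.4588 0.0061] 65 enc 0.457 0.0081 0.0669
med [0.632 0.164 0.037] mid [0.616 0.168 0.036] h 0.066 top [0.6161 0.1674] 34 enc 0.6159 0.1672 0.0509
hold [0.453 0.247 0.032] mid [0.443 0.249 0.026] h 0.045 top [0.4463 0.2458] 48 enc 0.4435 0.25 0.0307
flac [ 0.479 -0.265  0.049] mid [ 0.466 -0.27   0.041] h 0.076 top [ 0.4631 -0.2706] 25 enc 0.463 -0.2696 0.0205
amA [ 0.453 -0.117  0.052] mid [ 0.444 -0.119  0.045] h 0.083 top [ 0.4431 -0.1193] 49 enc 0.4436 -0.1197 0.0163
amB [ 0.664 -0.004  0.054] mid [ 0.655 -0.004  0.046] h 0.085 top [ 0.6542 -0.0037] 52 enc 0.656 -0.004 0.015
cup [ 0.688 -0.301  0.021] mid [ 0.718 -0.296  0.052] h 0.099 top [ 0.7173 -0.2965] 159 enc 0.7175 -0.2969 0.0422
wash [0.728 0.297 0.085] mid [0.708 0.306 0.078] h 0.151 top [0.6973 0.2979] 37 enc 0.6996 0.3059 0.0399
dish [0.569 0.377 0.004] mid [0.573 0.37  0.015] h 0.024 top [0.5663 0.3705] 109 en
[... 798 characters left out ...]
] 24 enc 0.4602 -0.2698 0.0206
amA [ 0.438 -0.127  0.054] mid [ 0.441 -0.12   0.044] h 0.082 top [ 0.4409 -0.1182] 64 enc 0.441 -0.1203 0.0147
amB [ 0.648 -0.012  0.054] mid [ 0.651 -0.004  0.045] h 0.083 top [ 0.6531 -0.0034] 38 enc 0.6518 -0.0041 0.0148
cup [ 0.746 -0.281  0.014] mid [ 0.716 -0.295  0.052] h 0.098 top [ 0.7176 -0.295 ] 117 enc 0.7167 -0.2938 0.0414
dish [0.576 0.373 0.005] mid [0.574 0.372 0.015] h 0.024 top [0.5749 0.3701] 73 enc 0.576 0.3725 0.048
green [ 0.477 -0.361  0.053] mid [ 0.484 -0.354  0.041] h 0.075 top [ 0.4849 -0.3543] 55 enc 0.4846 -0.3534 0.0203
yel [ 0.38  -0.232  0.053] mid [ 0.385 -0.221  0.041] h 0.075 top [ 0.3843 -0.2211] 41 enc 0.3858 -0.2201 0.0211
```

```bash
python3 - <<'E'
import cv2
p=cv2.imread("pics/scene0.png");s=cv2.imread("pics/side0.png")
a=cv2.resize(p[140:280,150:490],None,fx=2.3,fy=2.3,interpolation=2)
cv2.imwrite("pics/crop0.png",a)
E
```

```text
(no output)
```

View pics/crop0.png

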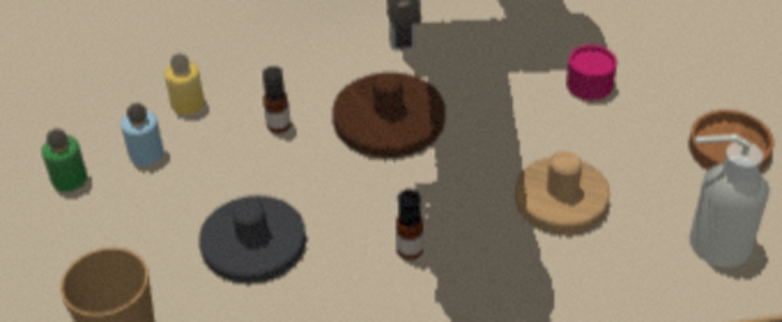

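The crop confirms the choices: brown post-disc for the large tier, pale one for the medium tier, pink ring for the holder, the blue flacon between green and yellow, and the grey base. The two views agree to about 3 mm. Moving over the large tier.

```bash
python3 -m pendant '[[-3,0.2,0,0,0,0],[-3,0.2,0,0,0,0],[-3,0.2,-2,0,0,0],[-2.5,0.1,-3,0,0,0],[0,0,-3,0,0,0],[0,0,-2,0,0,0],[0,0,0,0,0,0],[0,0,0,0,0,0]]' 1 40
```

```text
clock: 0.82
ee_pos: [0.4515, 0.0077, 0.1244]
orientation: [-0.002, 0.707, 0.707, -0.002]
contact_force: [-0.7, 1.0, 1.3]
finger_gap: 0.0854
```

```bash
python3 -m pendant '[[0.4,-0.1,-2,0,0,0],[0,0,-2.5,0,0,0],[0,0,-2.5,0,0,0],[0,0,-1.5,0,0,0],[0,0,0,0,0,0],[0,0,0,0,0,0]]'; python3 - <<'E'
from h import *
p,d=imaging.get_image("wrist"); cv2.imwrite("pics/w1.png",p)
p,d=imaging.get_image("side"); cv2.imwrite("pics/s1.png",cv2.resize(p[130:330,180:440],None,fx=2.5,fy=2.5))
E
```

```text
clock: 1.32
ee_pos: [0.4657, 0.0055, 0.0449]
orientation: [0.004, 0.707, 0.707, 0.003]
contact_force: [-0.5, -0.3, 0.3]
finger_gap: 0.0856
```

View pics/w1.png

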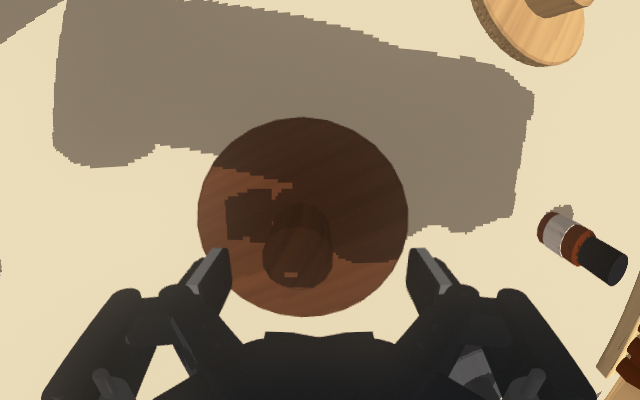

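View pics/s1.png

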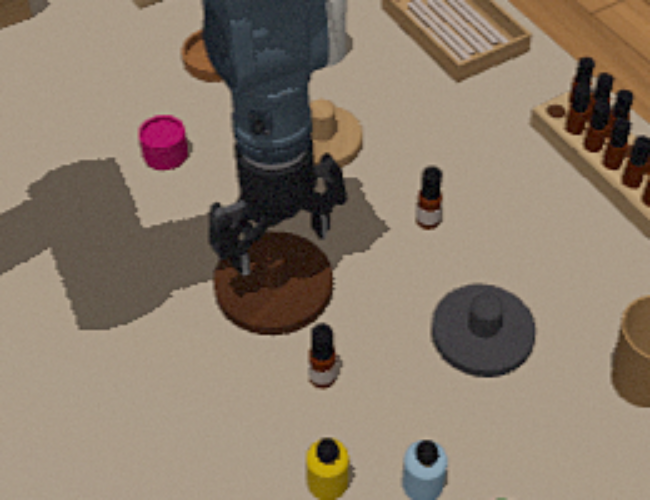

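The wrist view shows the post top at (297,255), left of the jaw midline (about 319). So the tool drifted about +1 cm in x. Correcting that and lowering.

```bash
python3 -m pendant '[[-0.6,0.1,0,0,0,0],[-0.4,0.05,-0.5,0,0,0],[0,0,-0.5,0,0,0],[0,0,0,0,0,0],[0,0,0,0,0,0],[0,0,0,0,0,0]]'
```

```text
clock: 1.92
ee_pos: [0.4589, 0.0067, 0.0393]
orientation: [0.008, 0.707, 0.707, 0.006]
contact_force: [-0.6, 0.2, 0.0]
finger_gap: 0.0855
```

```bash
python3 - <<'E'
from h import *
print(readout.state()["ee_pos"])
p,d=imaging.get_image("wrist"); cv2.imwrite("pics/w2.png",p)
E
```

```text
[0.45894009 0.00668437 0.03927437]
```

View pics/w2.png

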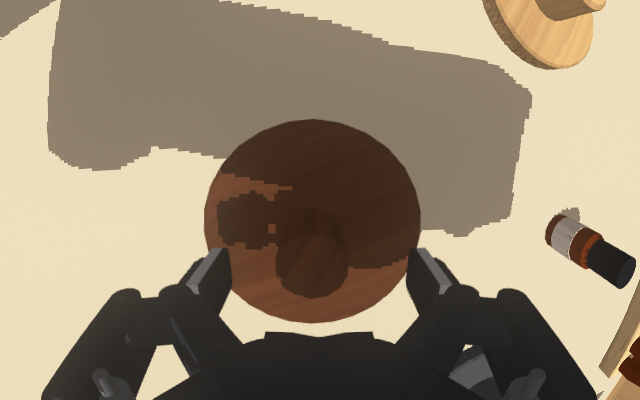

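```bash
cat >> h.py <<'E'
def to(x,y,z):
    s=readout.state();q=s["orientation"]
    r=(R.from_quat([.70710678,.70710678,0,0])*R.from_quat([q[1],q[2],q[3],q[0]]).inv()).as_rotvec()
    print("shift cm",(100*(np.array([x,y,z])-s["ee_pos"])).round(2),"turn",r.round(3))
E
python3 -m pendant '[[-0.3,0,-0.5,0.003,0.02,0],[0,0,-0.5,0,0,0],[0,0,-0.5,0,0,0],[0,0,0,0,0,0],[0,0,0,0,0,0]]'; python3 -c "
from h import *; to(.4555,.007,.023)"
```

```text
clock: 2.38
ee_pos: [0.456, 0.0066, 0.0226]
orientation: [-0.001, 0.707, 0.707, -0.001]
contact_force: [0.0, 0.2, -0.8]
finger_gap: 0.0855
shift cm [-0.05  0.04  0.04] turn [-0.001 -0.003 -0.   ]
```

```bash
python3 -m pendant '[[0,0,0,0,0,0],[0,0,0,0,0,0],[0,0,0,0,0,0],[0,0,0,0,0,0],[0,0,0,0,0,0],[0,0,0,0,0,0],[0,0,0,0,0,0],[0,0,0,0,0,0],[0,0,0,0,0,0],[0,0,0,0,0,0]]' 0 50; python3 -m pendant '[[0,0,0.5,0,0,0],[0,0,1,0,0,0],[0,0,1,0,0,0],[0,0,2,0,0,0],[0,0,3,0,0,0],[0,0,3,0,0,0],[0,0,2,0,0,0],[0,0,1,0,0,0],[0,0,0,0,0,0],[0,0,0,0,0,0]]';python3 -c "
from h import *; to(.614,-.1615,.15)"
```

```text
clock: 3.22
ee_pos: [0.4557, 0.0066, 0.0225]
orientation: [-0.002, 0.707, 0.707, -0.001]
contact_force: [-0.1, 0.3, -0.5]
finger_gap: 0.0329
clock: 4.05
ee_pos: [0.4498, 0.0074, 0.1634]
orientation: [-0.005, 0.707, 0.707, -0.004]
contact_force: [0.7, 0.1, -1.4]
finger_gap: 0.0327
shift cm [ 16.42 -16.89  -1.34] turn [-0.002 -0.012 -0.   ]
```

```bash
python3 -m pendant '[[1,-1,0,0,0.012,0],[2,-2,0,0,0,0],[2,-2,0,0,0,0],[2,-2,0,0,0,0],[2,-2,0,0,0,0],[2,-2,0,0,0,0],[2,-2,0,0,0,0],[1.5,-1.5,0,0,0,0],[1,-1,0,0,0,0],[0.5,-0.5,0,0,0,0],[0,0,0,0,0,0],[0,0,0,0,0,0]]';python3 -c "
from h import *; to(.614,-.1615,.12)"
```

```text
clock: 5.05
ee_pos: [0.6043, -0.157, 0.1441]
orientation: [-0.023, 0.706, 0.708, -0.015]
contact_force: [-0.3, 0.3, -1.1]
finger_gap: 0.0327
shift cm [ 0.97 -0.45 -2.41] turn [-0.012 -0.053 -0.003]
```

```bash
python3 -m pendant '[[0.6,-0.3,0,-0.01,-0.03,0],[0.3,-0.2,-0.5,0,-0.02,0],[0,0,-0.5,0,0,0],[0,0,-0.5,0,0,0],[0,0,0,0,0,0],[0,0,0,0,0,0]]';python3 - <<'E'
from h import *; to(.614,-.1615,.0875)
for n,b in (("scene",(150,290,160,380)),("side",(180,330,290,470))):
    p,d=imaging.get_image(n); p=p[b[0]:b[1],b[2]:b[3]]; cv2.imwrite(f"pics/p3{n}.png",cv2.resize(p,None,fx=3,fy=3,interpolation=2))
E
```

```text
clock: 5.55
ee_pos: [0.6075, -0.1562, 0.1256]
orientation: [-0.006, 0.705, 0.709, -0.002]
contact_force: [-0.2, -0.5, -1.4]
finger_gap: 0.0331
shift cm [ 0.65 -0.53 -3.81] turn [-0.006 -0.011 -0.007]
```

View pics/p3scene.png

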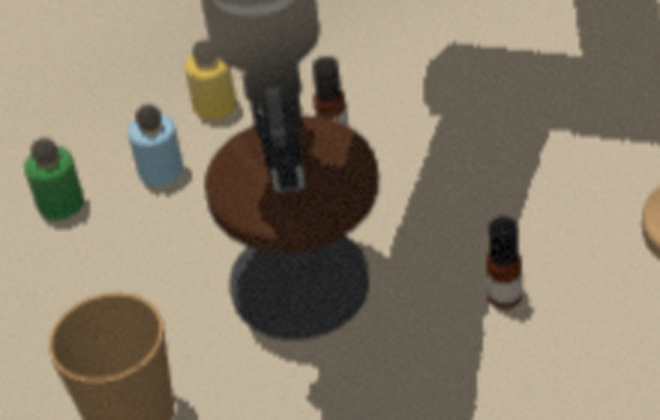

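View pics/p3side.png

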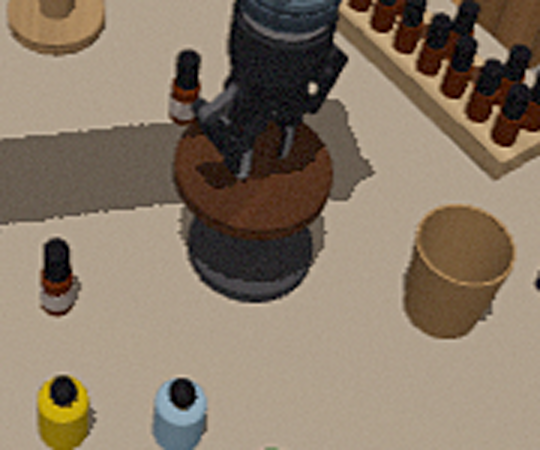

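Both views show the tier over the base, perhaps a little tilted. I'll fit a plane and circle to the disc from depth.

```bash
cat >> h.py <<'E'
def disc(n,c,rad,zlo,zhi,hue=None,thick=.018):
    p,d=imaging.get_image(n); C=cloud(n,d)
    m=(d>0)&(np.hypot(C[...,0]-c[0],C[...,1]-c[1])<rad+.02)&(C[...,2]>zlo)&(C[...,2]<zhi)
    if hue is not None:
        H=cv2.cvtColor(p,cv2.COLOR_BGR2HSV); m&=cv2.inRange(H,hue[0],hue[1])>0
    P=C[m]; 
    # top plane, robust
    k=np.ones(len(P),bool)
    for t in (.01,.005,.003,.003):
        A=np.c_[P[:,:2]-c,np.ones(len(P))]; s=np.linalg.lstsq(A[k],P[k,2],rcond=None)[0]; k=np.abs(A@s-P[:,2])<t
    (x,y),r=cv2.minEnclosingCircle(P[k,:2].astype(np.float32))
    print(n,"npts",k.sum(),"slope",s[:2].round(3),"ztop",s[2].round(4),"enc",round(x,4),round(y,4),round(r,4),"mean",P[k,:2].mean(0).round(4))
    return P,p,m
E
python3 - <<'E'
from h import *
for n in("scene","side"): disc(n,(.6075,-.156),.065,.09,.16,((0,80,0),(20,255,255)))
E
```

```text
scene npts 1426 slope [-0.017  0.005] ztop 0.1212 enc 0.6096 -0.1559 0.0661 mean [ 0.6189 -0.1551]
side npts 1108 slope [-0.006  0.006] ztop 0.1209 enc 0.6074 -0.1559 0.0654 mean [ 0.597  -0.1709]
```

```bash
python3 -m pendant '[[0.3,-0.3,0,-0.006,-0.011,-0.007],[0.3,-0.3,-0.5,0,0,0],[0,0,-0.5,0,0,0],[0,0,-0.5,0,0,0],[0,0,-0.3,0,0,0],[0,0,0,0,0,0],[0,0,0,0,0,0]]';python3 - <<'E'
from h import *; to(.6125,-.162,.0645)
for n in("scene","side"): disc(n,(.6125,-.162),.065,.06,.16,((0,80,0),(20,255,255)))
E
```

```text
clock: 6.33
ee_pos: [0.6158, -0.1643, 0.1064]
orientation: [0.002, 0.708, 0.706, 0.001]
contact_force: [-0.4, -0.2, -1.8]
finger_gap: 0.0329
shift cm [-0.33  0.23 -4.19] turn [0.002 0.004 0.002]
scene npts 1420 slope [ 0.    -0.006] ztop 0.1018 enc 0.6179 -0.1622 0.0655 mean [ 0.6274 -0.1631]
side npts 1091 slope [ 0.01  -0.001] ztop 0.1013 enc 0.6152 -0.1632 0.066 mean [ 0.6049 -0.1794]
```

```bash
python3 -m pendant '[[-0.3,0.1,-0.3,0,0,0],[0,0,-0.5,0,0,0],[0,0,-0.5,0,0,0],[0,0,-0.5,0,0,0],[0,0,-0.3,0,0,0],[0,0,0,0,0,0],[0,0,0,0,0,0]]';python3 - <<'E'
from h import *; to(.6128,-.163,.0645)
for n in("scene","side"): disc(n,(.6125,-.162),.065,.06,.16,((0,80,0),(20,255,255)))
E
```

```text
clock: 7.02
ee_pos: [0.6125, -0.1629, 0.0836]
orientation: [0.002, 0.708, 0.706, 0.001]
contact_force: [-0.2, -1.0, -2.2]
finger_gap: 0.0329
shift cm [ 0.03 -0.01 -1.91] turn [0.002 0.004 0.002]
scene npts 1375 slope [ 0.004 -0.001] ztop 0.0791 enc 0.6144 -0.1616 0.0658 mean [ 0.6235 -0.1618]
side npts 1040 slope [ 0.009 -0.001] ztop 0.0786 enc 0.6113 -0.1631 0.0652 mean [ 0.6018 -0.178 ]
```

```bash
python3 -m pendant '[[0.05,0,-0.5,0,0,0],[0,0,-0.5,0,0,0],[0,0,-0.3,0,0,0],[0,0,-0.2,0,0,0],[0,0,0,0,0,0],[0,0,0,0,0,0]]'; python3 -m pendant '[[0,0,-0.1,0,0,0],[0,0,-0.1,0,0,0],[0,0,-0.1,0,0,0],[0,0,0,0,0,0]]'
```

```text
clock: 7.62
ee_pos: [0.6138, -0.1632, 0.0678]
orientation: [0.003, 0.708, 0.706, 0.001]
contact_force: [0.6, -0.1, -2.0]
finger_gap: 0.0324
clock: 7.95
ee_pos: [0.614, -0.1633, 0.0648]
orientation: [0.003, 0.708, 0.706, 0.001]
contact_force: [-0.9, -0.4, -2.1]
finger_gap: 0.0329
```

```bash
python3 -m pendant '[[0,0,-0.1,0,0,0],[0,0,-0.05,0,0,0],[0,0,0,0,0,0]]'; python3 - <<'E'
from h import *
for n in("scene","side"): disc(n,(.6125,-.162),.065,.05,.16,((0,80,0),(20,255,255)))
E
```

```text
clock: 8.2
ee_pos: [0.6143, -0.1634, 0.0648]
orientation: [0.004, 0.708, 0.706, 0.001]
contact_force: [-0.1, 0.6, -0.9]
finger_gap: 0.0327
scene npts 1344 slope [ 0.004 -0.006] ztop 0.0603 enc 0.617 -0.1623 0.0658 mean [ 0.6255 -0.1624]
side npts 1010 slope [ 0.013 -0.004] ztop 0.0597 enc 0.6136 -0.1621 0.0659 mean [ 0.6041 -0.179 ]
```

Top is at 60 mm, which matches the seated height. Releasing and rising.

```bash
python3 -m pendant '[[0,0,0,0,0,0],[0,0,0,0,0,0],[0,0,0,0,0,0],[0,0,0,0,0,0],[0,0,0,0,0,0],[0,0,0,0,0,0],[0,0,1,0,0,0],[0,0,2,0,0,0],[0,0,3,0,0,0],[0,0,3,0,0,0],[0,0,2,0,0,0],[0,0,0,0,0,0]]' 1; python3 - <<'E'
from h import *; to(.6145,.1675,.12)
for n in("scene","side"):
    P,p,m=disc(n,(.6145,-.162),.065,.05,.068,((0,80,0),(20,255,255)))
    P,p,m=disc(n,(.6145,-.162),.02,.095,.11)
E
```

```text
clock: 9.3
ee_pos: [0.6125, -0.1628, 0.1809]
orientation: [0.003, 0.708, 0.706, 0.001]
contact_force: [1.4, -0.4, 0.5]
finger_gap: 0.0853
shift cm [ 0.2  33.03 -6.09] turn [0.002 0.005 0.002]
scene npts 1423 slope [-0.003  0.002] ztop 0.06 enc 0.6161 -0.1638 0.0658 mean [ 0.6233 -0.1633]
scene npts 115 slope [-0.038 -0.022] ztop 0.1014 enc 0.6154 -0.1627 0.0174 mean [ 0.6169 -0.163 ]
side npts 1315 slope [0.001 0.001] ztop 0.0595 enc 0.6135 -0.1619 0.066 mean [ 0.6102 -0.1675]
side npts 100 slope [0.003 0.069] ztop 0.101 enc 0.6145 -0.1631 0.0168 mean [ 0.6139 -0.1633]
```

Large tier seated, flat, at about (0.615,-0.163). Next, the medium tier.

```bash
python3 -m pendant '[[0,2,0,0,0,0],[0,3.5,0,0,0,0],[0,3.5,0,0,0,0],[0,3.5,0,0,0,0],[0,3.5,0,0,0,0],[0,3.5,0,0,0,0],[0,3.5,0,0,0,0],[0,3.5,0,0,0,0],[0,2.5,0,0,0,0],[0,1,0,0,0,0],[0,0,0,0,0,0],[0,0,0,0,0,0]]'; python3 -c "
from h import *; to(.6145,.1675,.05)"
```

```text
clock: 10.5
ee_pos: [0.5923, 0.149, 0.1499]
orientation: [-0.016, 0.71, 0.704, -0.015]
contact_force: [0.7, -0.9, -0.8]
finger_gap: 0.0857
shift cm [ 2.22  1.85 -9.99] turn [-0.    -0.044  0.008]
```

```bash
python3 -m pendant '[[0.8,0.7,-0.5,0,-0.02,0],[0.8,0.7,-1,0,-0.02,0.008],[0.6,0.4,-2,0,0,0],[0,0,-2,0,0,0],[0,0,-1.5,0,0,0],[0,0,-0.5,0,0,0],[0,0,0,0,0,0],[0,0,0,0,0,0]]'; python3 - <<'E'
from h import *; to(.6145,.1675,.0225)
p,d=imaging.get_image("wrist"); cv2.imwrite("pics/w4.png",p)
E
```

```text
clock: 11.17
ee_pos: [0.6148, 0.1528, 0.069]
orientation: [-0.001, 0.712, 0.702, -0.005]
contact_force: [-0.5, 0.3, -0.2]
finger_gap: 0.0855
shift cm [-0.03  1.47 -4.65] turn [ 0.006 -0.008  0.015]
```

View pics/w4.png

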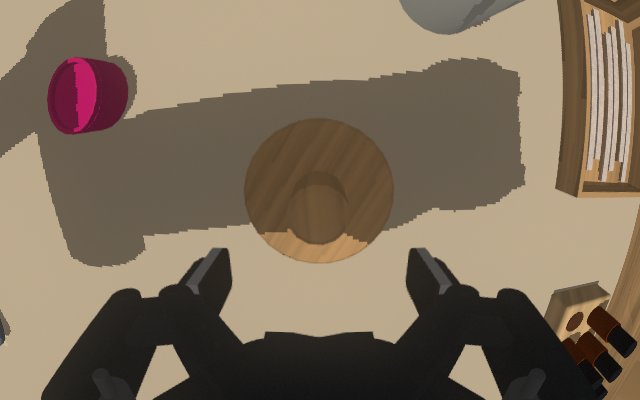

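The wrist view shows the medium post at (316,215), centred in x. It needs about 1.5 cm more in y.

```bash
python3 -m pendant '[[0,0.8,0,0.006,-0.008,0.015],[0,0.7,0,0,0,0],[0,0.2,-0.5,0,0,0],[0,0,-1,0,0,0],[0,0,-0.5,0,0,0],[0,0,0,0,0,0],[0,0,0,0,0,0]]'; python3 - <<'E'
from h import *; to(.6145,.1675,.0225)
E
```

```text
clock: 11.8
ee_pos: [0.618, 0.1722, 0.0517]
orientation: [0.003, 0.706, 0.708, 0.004]
contact_force: [-1.2, 0.1, 0.6]
finger_gap: 0.0853
shift cm [-0.35 -0.47 -2.92] turn [-0.002  0.009 -0.002]
```

```bash
python3 -m pendant '[[-0.3,-0.4,0,0,0.009,0],[0,0,-0.7,0,0,0],[0,0,-0.8,0,0,0],[0,0,-0.5,0,0,0],[0,0,-0.4,0,0,0],[0,0,0,0,0,0],[0,0,0,0,0,0]]'; python3 - <<'E'
from h import *; to(.6145,.1675,.0225)
E
```

```text
clock: 12.38
ee_pos: [0.6139, 0.167, 0.0242]
orientation: [-0.001, 0.707, 0.707, -0.0]
contact_force: [-0.0, 0.5, 0.3]
finger_gap: 0.0854
shift cm [ 0.06  0.05 -0.17] turn [-0.002 -0.002 -0.001]
```

```bash
python3 -m pendant '[[0.05,0.05,-0.2,0,0,0],[0,0,0,0,0,0],[0,0,0,0,0,0],[0,0,0,0,0,0],[0,0,0,0,0,0],[0,0,0,0,0,0],[0,0,0,0,0,0],[0,0,0,0,0,0],[0,0,0,0,0,0],[0,0,0,0,0,0]]' 0 50; python3 -m pendant '[[0,0,0.5,0,0,0],[0,0,1,0,0,0],[0,0,1,0,0,0],[0,0,2,0,0,0],[0,0,3,0,0,0],[0,0,3,0,0,0],[0,0,3,0,0,0],[0,0,3,0,0,0],[0,0,2,0,0,0],[0,0,1,0,0,0],[0,0,0,0,0,0],[0,0,0,0,0,0]]';python3 -c "
from h import *; to(.6145,-.1625,.19)"
```

```text
clock: 13.22
ee_pos: [0.6147, 0.1677, 0.0225]
orientation: [-0.001, 0.707, 0.708, 0.0]
contact_force: [-1.3, -1.0, -0.3]
finger_gap: 0.0325
clock: 14.22
ee_pos: [0.6113, 0.1671, 0.2377]
orientation: [0.0, 0.707, 0.708, 0.002]
contact_force: [-0.0, 0.1, -1.7]
finger_gap: 0.0328
shift cm [  0.32 -32.96  -4.77] turn [-0.003  0.004 -0.001]
```

```bash
python3 -m pendant '[[0,-1,0,0,0,0],[0,-2.5,0.2,0,0,0],[0,-3,0.2,0,0,0],[0,-3,0.2,0,0,0],[0,-3,0.2,0,0,0],[0,-3,0.2,0,0,0],[0,-3,0.2,0,0,0],[0,-3,0.2,0,0,0],[0,-3,0.2,0,0,0],[0,-2,0,0,0,0],[0,-1,0,0,0,0],[0,0,0,0,0,0]]'; python3 -c "
from h import *; to(.6145,-.1625,.19)"
```

```text
clock: 15.22
ee_pos: [0.5983, -0.1248, 0.2385]
orientation: [-0.01, 0.706, 0.708, -0.007]
contact_force: [0.0, 0.6, -1.5]
finger_gap: 0.0329
shift cm [ 1.62 -3.77 -4.85] turn [-0.004 -0.023 -0.003]
```

```bash
python3 -m pendant '[[0.5,-1,0,0,-0.012,0],[0.5,-1,-0.5,0,-0.011,0],[0.4,-1,-1,0,0,0],[0.2,-0.7,-1,0,0,0],[0,0,-0.8,0,0,0],[0,0,-0.4,0,0,0],[0,0,0,0,0,0],[0,0,0,0,0,0]]'; python3 - <<'E'
from h import *; to(.6149,-.163,.145)
for n in("scene","side"):disc(n,(.6145,-.162),.05,.12,.22,((8,70,60),(25,200,255)))
E
```

```text
clock: 15.88
ee_pos: [0.6142, -0.1604, 0.1931]
orientation: [-0.005, 0.704, 0.71, 0.001]
contact_force: [-0.1, -0.1, -1.5]
finger_gap: 0.0329
shift cm [ 0.07 -0.26 -4.81] turn [-0.008 -0.005 -0.008]
scene npts 851 slope [-0.013  0.004] ztop 0.1885 enc 0.6157 -0.1597 0.0505 mean [ 0.6249 -0.1594]
side npts 651 slope [0.008 0.019] ztop 0.1882 enc 0.6127 -0.1594 0.0499 mean [ 0.6038 -0.1729]
```

```bash
python3 -m pendant '[[0.1,-0.3,0,-0.008,-0.005,-0.008],[0,0,-0.8,0,0,0],[0,0,-1,0,0,0],[0,0,-0.9,0,0,0],[0,0,-0.5,0,0,0],[0,0,-0.2,0,0,0],[0,0,0,0,0,0],[0,0,0,0,0,0]]'; python3 - <<'E'
from h import *; to(.6149,-.163,.1165)
for n in("scene","side"):disc(n,(.6145,-.162),.05,.12,.22,((8,70,60),(25,200,255)))
E
```

```text
clock: 16.65
ee_pos: [0.6158, -0.1628, 0.1572]
orientation: [0.002, 0.707, 0.707, 0.001]
contact_force: [0.5, -0.1, -2.6]
finger_gap: 0.0327
shift cm [-0.09 -0.02 -4.07] turn [ 0.001  0.004 -0.001]
scene npts 812 slope [-0.001 -0.005] ztop 0.1526 enc 0.6184 -0.1607 0.0525 mean [ 0.6264 -0.1618]
side npts 620 slope [0.009 0.   ] ztop 0.1521 enc 0.6142 -0.1626 0.0502 mean [ 0.6062 -0.1753]
```

```bash
python3 -m pendant '[[-0.1,-0.05,-0.4,0,0,0],[0,0,-0.6,0,0,0],[0,0,-0.6,0,0,0],[0,0,-0.4,0,0,0],[0,0,0,0,0,0],[0,0,0,0,0,0]]'; python3 - <<'E'
from h import *; to(.6149,-.163,.1165)
for n in("scene","side"):disc(n,(.6145,-.162),.05,.11,.22,((8,70,60),(25,200,255)))
E
```

```text
clock: 17.25
ee_pos: [0.6157, -0.1638, 0.1365]
orientation: [0.003, 0.707, 0.707, 0.001]
contact_force: [-1.0, 0.0, -1.1]
finger_gap: 0.0329
shift cm [-0.08  0.08 -2.  ] turn [ 0.002  0.006 -0.001]
scene npts 796 slope [-0.006 -0.004] ztop 0.132 enc 0.618 -0.1628 0.0503 mean [ 0.6265 -0.1631]
side npts 607 slope [0.012 0.006] ztop 0.1313 enc 0.6148 -0.1634 0.0508 mean [ 0.6061 -0.1766]
```

```bash
python3 -m pendant '[[-0.15,0,-0.4,0,0.005,0],[0,0,-0.4,0,0,0],[0,0,-0.4,0,0,0],[0,0,-0.3,0,0,0],[0,0,-0.2,0,0,0],[0,0,-0.1,0,0,0],[0,0,0,0,0,0]]';python3 -m pendant '[[0,0,-0.1,0,0,0],[0,0,-0.1,0,0,0],[0,0,0,0,0,0]]'; python3 - <<'E'
from h import *; to(.6149,-.163,.1165)
for n in("scene","side"):disc(n,(.6145,-.162),.05,.10,.22,((8,70,60),(25,200,255)))
E
```

```text
clock: 17.93
ee_pos: [0.6145, -0.1639, 0.1172]
orientation: [0.002, 0.707, 0.707, -0.0]
contact_force: [0.4, -0.3, -1.5]
finger_gap: 0.0331
clock: 18.18
ee_pos: [0.615, -0.1641, 0.1171]
orientation: [0.003, 0.707, 0.707, 0.0]
contact_force: [0.1, -0.4, -1.5]
finger_gap: 0.0327
shift cm [-0.01  0.11 -0.06] turn [ 0.003  0.004 -0.001]
scene npts 774 slope [-0.006 -0.01 ] ztop 0.1126 enc 0.6165 -0.1631 0.0507 mean [ 0.6255 -0.1629]
side npts 590 slope [0.018 0.005] ztop 0.1122 enc 0.6142 -0.1636 0.0498 mean [ 0.6053 -0.1772]
```

Top is at 112 mm, the seated height. Releasing.

```bash
python3 -m pendant '[[0,0,0,0,0,0],[0,0,0,0,0,0],[0,0,0,0,0,0],[0,0,0,0,0,0],[0,0,0,0,0,0],[0,0,0,0,0,0],[0,0,1,0,0,0],[0,0,2,0,0,0],[0,0,3,0,0,0],[0,0,3,0,0,0],[0,0,2,0,0,0],[0,0,0,0,0,0]]' 1; python3 - <<'E'
from h import *; to(.442,.25,.12)
for n in("scene","side"):
    P,p,m=disc(n,(.6145,-.162),.05,.10,.122)
    P,p,m=disc(n,(.6145,-.162),.018,.145,.165)
    P,p,m=disc(n,(.442,.25),.03,.03,.05,((150,60,40),(178,255,255)))
E
```

```text
clock: 19.28
ee_pos: [0.6126, -0.1632, 0.2325]
orientation: [0.001, 0.707, 0.707, -0.001]
contact_force: [-0.4, -0.5, 0.9]
finger_gap: 0.0852
shift cm [-17.06  41.32 -11.25] turn [ 0.002  0.    -0.001]
scene npts 808 slope [-0.013  0.002] ztop 0.112 enc 0.6167 -0.164 0.051 mean [ 0.6253 -0.1635]
scene npts 121 slope [-0.065 -0.015] ztop 0.1536 enc 0.6185 -0.1636 0.0178 mean [ 0.6183 -0.1635]
scene npts 179 slope [0.023 0.002] ztop 0.0348 enc 0.4424 0.2465 0.0302 mean [0.4421 0.2497]
side npts 752 slope [0.006 0.001] ztop 0.1115 enc 0.6151 -0.1629 0.0507 mean [ 0.6092 -0.1687]
side npts 111 slope [0.041 0.04 ] ztop 0.153 enc 0.6144 -0.1635 0.0169 mean [ 0.6138 -0.1634]
side npts 157 slope [-0.005  0.005] ztop 0.0342 enc 0.4423 0.2504 0.0294 mean [0.442  0.2506]
```

Medium tier seated at (0.616,-0.1635). Now the holder at (0.442,0.250).

```bash
python3 -m pendant '[[-1,2,0,0,0,0],[-1.4,3.5,0,0,0,0],[-1.4,3.5,0,0,0,0],[-1.4,3.5,0,0,0,0],[-1.4,3.5,0,0,0,0],[-1.4,3.5,0,0,0,0],[-1.4,3.5,0,0,0,0],[-1.4,3.5,0,0,0,0],[-1.4,3.5,0,0,0,0],[-1.4,3.5,0,0,0,0],[-1.4,3,0,0,0,0],[-0.5,1,0,0,0,0]]'; python3 -m pendant '[[0,0,0,0,0,0],[0,0,0,0,0,0]]';python3 -c "
from h import *; to(.442,.25,.08)"
```

```text
clock: 20.58
ee_pos: [0.435, 0.2224, 0.2061]
orientation: [-0.015, 0.711, 0.703, -0.013]
contact_force: [0.5, -0.5, -0.2]
finger_gap: 0.0855
clock: 20.75
ee_pos: [0.4315, 0.2244, 0.2039]
orientation: [-0.016, 0.708, 0.706, -0.016]
contact_force: [-0.2, 0.8, 0.1]
finger_gap: 0.0854
shift cm [  1.05   2.56 -12.39] turn [-0.    -0.045  0.004]
```

```bash
python3 -m pendant '[[0.5,1,-1,0,-0.022,0],[0.5,1,-2,0,-0.022,0],[0,0.6,-3,0,0,0],[0,0,-3,0,0,0],[0,0,-1.5,0,0,0],[0,0,-0.7,0,0,0],[0,0,0,0,0,0],[0,0,0,0,0,0]]';python3 - <<'E'
from h import *; to(.4423,.25,.06)
p,d=imaging.get_image("wrist"); cv2.imwrite("pics/w5.png",p)
E
```

```text
clock: 21.42
ee_pos: [0.4454, 0.2421, 0.0852]
orientation: [0.002, 0.713, 0.701, -0.001]
contact_force: [-1.0, -0.2, -0.6]
finger_gap: 0.0854
shift cm [-0.31  0.79 -2.52] turn [0.004 0.    0.017]
```

View pics/w5.png

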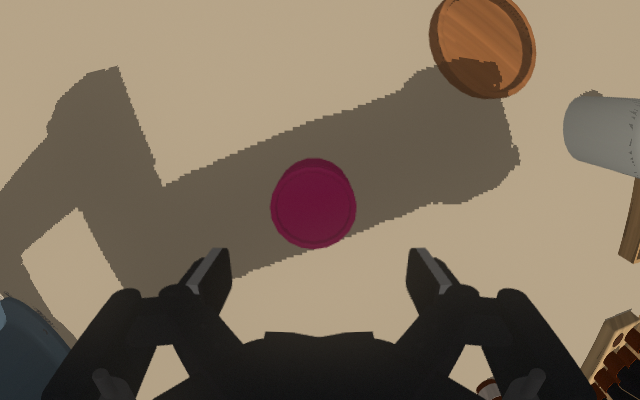

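The wrist view shows the holder at (313,203), nearly centred between the jaws.

```bash
python3 -m pendant '[[-0.2,0.5,-0.5,0.004,0,0.017],[-0.1,0.3,-0.8,0,0,0],[0,0,-0.8,0,0,0],[0,0,-0.6,0,0,0],[0,0,-0.3,0,0,0],[0,0,0,0,0,0],[0,0,0,0,0,0]]';python3 - <<'E'
from h import *; to(.4423,.25,.006)
E
```

```text
clock: 22.05
ee_pos: [0.4461, 0.252, 0.0565]
orientation: [0.002, 0.707, 0.708, 0.004]
contact_force: [0.6, 0.7, 0.1]
finger_gap: 0.0855
shift cm [-0.38 -0.2  -5.05] turn [-0.003  0.009 -0.002]
```

```bash
python3 -m pendant '[[-0.4,-0.2,-0.3,0,0.009,0],[0,0,-0.8,0,0,0],[0,0,-1,0,0,0],[0,0,-1,0,0,0],[0,0,-0.8,0,0,0],[0,0,-0.4,0,0,0],[0,0,0,0,0,0],[0,0,0,0,0,0]]';python3 - <<'E'
from h import *; to(.4423,.25,.006)
E
```

```text
clock: 22.72
ee_pos: [0.4412, 0.2495, 0.0088]
orientation: [-0.002, 0.707, 0.708, 0.0]
contact_force: [-0.0, -0.5, -1.0]
finger_gap: 0.0856
shift cm [ 0.11  0.05 -0.28] turn [-0.003 -0.002 -0.001]
```

```bash
python3 -m pendant '[[0.1,0.05,-0.2,0,0,0],[0,0,0,0,0,0],[0,0,0,0,0,0],[0,0,0,0,0,0],[0,0,0,0,0,0],[0,0,0,0,0,0],[0,0,0,0,0,0],[0,0,0,0,0,0],[0,0,0,0,0,0]]' 0 40; python3 -m pendant '[[0,0,0.5,0,0,0],[0,0,1,0,0,0],[0,0,2,0,0,0],[0,0,3,0,0,0],[0,0,3,0,0,0],[0,0,3,0,0,0],[0,0,3,0,0,0],[0,0,3,0,0,0],[0,0,3,0,0,0],[0,0,1.5,0,0,0],[0,0,0,0,0,0],[0,0,0,0,0,0]]';python3 -c "
from h import *; to(.6158,-.1636,.22)"
```

```text
clock: 23.47
ee_pos: [0.4438, 0.2507, 0.0083]
orientation: [-0.001, 0.707, 0.708, 0.002]
contact_force: [0.2, 0.3, -0.8]
finger_gap: 0.0551
clock: 24.47
ee_pos: [0.4379, 0.2483, 0.2571]
orientation: [-0.001, 0.707, 0.708, 0.002]
contact_force: [-0.2, -0.0, -1.6]
finger_gap: 0.0549
shift cm [ 17.79 -41.19  -3.71] turn [-0.005  0.002 -0.001]
```

```bash
python3 -m pendant '[[0.6,-1.5,0,0,0,0],[1.5,-3.2,0,0,0,0],[1.5,-3.5,0,0,0,0],[1.5,-3.5,0,0,0,0],[1.5,-3.5,0,0,0,0],[1.5,-3.5,0,0,0,0],[1.5,-3.5,0,0,0,0],[1.5,-3.5,0,0,0,0],[1.5,-3.5,0,0,0,0],[1.5,-3,0,0,0,0],[1,-2,0,0,0,0],[0,0,0,0,0,0]]'; python3 -m pendant '[[0,0,0,0,0,0],[0,0,0,0,0,0]]';python3 -c "
from h import *; to(.6158,-.1636,.22)"
```

```text
clock: 25.47
ee_pos: [0.582, -0.109, 0.2388]
orientation: [-0.012, 0.704, 0.71, -0.005]
contact_force: [-0.1, -0.2, -0.8]
finger_gap: 0.0553
clock: 25.63
ee_pos: [0.5804, -0.1097, 0.2351]
orientation: [-0.015, 0.705, 0.709, -0.007]
contact_force: [-0.4, 0.7, -0.4]
finger_gap: 0.0546
shift cm [ 3.54 -5.39 -1.51] turn [-0.011 -0.03  -0.006]
```

```bash
python3 -m pendant '[[0.9,-1.2,0,-0.005,-0.015,0],[1,-1.4,0,-0.006,-0.015,-0.006],[0.8,-1.3,0,0,0,0],[0.5,-1,0,0,0,0],[0,-0.3,0,0,0,0],[0,0,0,0,0,0],[0,0,0,0,0,0]]';python3 - <<'E'
from h import *; to(.6158,-.1636,.19)
for n in("scene","side"):disc(n,(.6145,-.162),.028,.23,.30,((150,60,40),(178,255,255)))
E
```

```text
clock: 26.22
ee_pos: [0.6143, -0.1615, 0.2342]
orientation: [0.002, 0.705, 0.709, 0.001]
contact_force: [-0.3, -0.2, -0.9]
finger_gap: 0.055
shift cm [ 0.15 -0.21 -4.42] turn [ 0.001  0.004 -0.007]
scene npts 65 slope [-0.561  0.009] ztop 0.2607 enc 0.6211 -0.1631 0.0303 mean [ 0.626  -0.1603]
side npts 198 slope [0.117 0.112] ztop 0.2601 enc 0.6154 -0.1629 0.0285 mean [ 0.619  -0.1649]
```

```bash
python3 -m pendant '[[0.1,-0.2,-0.5,0,0.004,-0.007],[0,0,-1,0,0,0],[0,0,-1,0,0,0],[0,0,-0.8,0,0,0],[0,0,-0.5,0,0,0],[0,0,-0.2,0,0,0],[0,0,0,0,0,0],[0,0,0,0,0,0]]';python3 - <<'E'
from h import *; to(.6156,-.1634,.1543)
for n,b in (("scene",(140,260,180,340)),("side",(170,300,300,460))):
    p,d=imaging.get_image(n); p=p[b[0]:b[1],b[2]:b[3]]; cv2.imwrite(f"pics/p6{n}.png",cv2.resize(p,None,fx=4,fy=4,interpolation=2))
E
```

```text
clock: 26.98
ee_pos: [0.6136, -0.1604, 0.1895]
orientation: [-0.001, 0.706, 0.708, -0.001]
contact_force: [-0.1, -0.9, -0.7]
finger_gap: 0.0549
shift cm [ 0.2  -0.3  -3.52] turn [-0.    -0.003 -0.002]
```

View pics/p6scene.png

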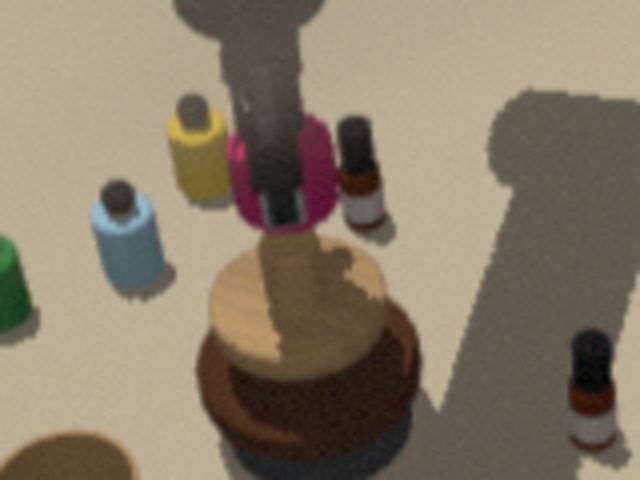

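View pics/p6side.png

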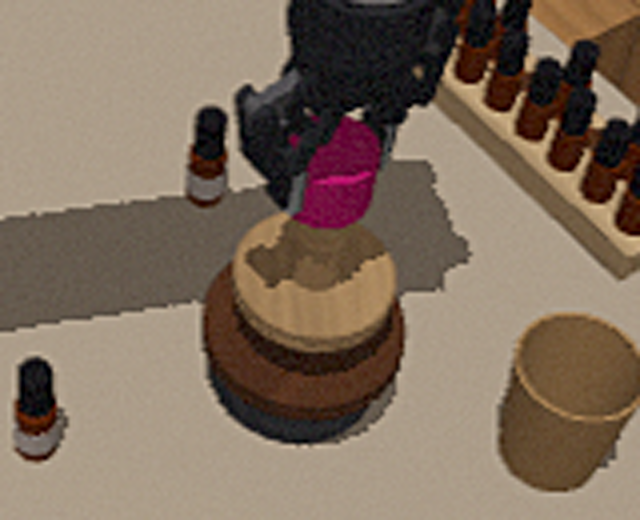

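The holder is above the medium post (scene crop (285,180), side crop (340,180)). I'll circle-fit its wall from both clouds to check centring and tilt.

```bash
cat >> h.py <<'E'
from scipy.optimize import least_squares
def wall(c,r,zlo,zhi,hue):
    Q=[]
    for n in("scene","side"):
        p,d=imaging.get_image(n);C=cloud(n,d);H=cv2.cvtColor(p,cv2.COLOR_BGR2HSV)
        m=(cv2.inRange(H,*hue)>0)&(np.hypot(C[...,0]-c[0],C[...,1]-c[1])<r+.015)&(C[...,2]>zlo-.02)&(C[...,2]<zhi+.02)
        A=C[m]; P=A[(A[:,2]>zlo)&(A[:,2]<zhi)]
        f=least_squares(lambda s:np.hypot(P[:,0]-s[0],P[:,1]-s[1])-r,c,loss="soft_l1",f_scale=.001).x
        print(n,"z",A[:,2].min().round(4),A[:,2].max().round(4),len(P),f.round(4)); Q.append(P)
    P=np.vstack(Q); zm=P[:,2].mean()
    f=least_squares(lambda s:np.hypot(P[:,0]-s[0]-s[2]*(P[:,2]-zm),P[:,1]-s[1]-s[3]*(P[:,2]-zm))-r,[*c,0,0],loss="soft_l1",f_scale=.001).x
    print("both",f[:2].round(4),"lean",f[2:].round(3))
E
python3 - <<'E'
from h import *; wall((.6136,-.1604),.028,.185,.217,((150,60,30),(178,255,255)))
E
```

```text
scene z 0.1821 0.2267 216 [ 0.6139 -0.1606]
side z 0.1812 0.2266 268 [ 0.6111 -0.1567]
both [ 0.613  -0.1586] lean [-0.106  0.081]
```

```bash
python3 -m pendant '[[0.2,-0.3,-0.2,0,0,0],[0,0,-0.5,0,0,0],[0,0,-0.5,0,0,0],[0,0,-0.2,0,0,0],[0,0,0,0,0,0],[0,0,0,0,0,0]]';python3 - <<'E'
from h import *; to(.6156,-.1634,.1543)
wall((.6156,-.1634),.028,.175,.200,((150,60,30),(178,255,255)))
E
```

```text
clock: 27.68
ee_pos: [0.6172, -0.1646, 0.1758]
orientation: [0.001, 0.707, 0.708, -0.0]
contact_force: [-0.0, 0.7, -0.8]
finger_gap: 0.0555
shift cm [-0.16  0.12 -2.15] turn [ 0.001  0.001 -0.002]
scene z 0.1711 0.2125 141 [ 0.6173 -0.1644]
side z 0.1679 0.2103 132 [ 0.6176 -0.1628]
both [ 0.6176 -0.1635] lean [ 0.013 -0.   ]
```

```bash
python3 -m pendant '[[-0.2,0.05,-0.3,0,0,0],[0,0,-0.4,0,0,0],[0,0,-0.4,0,0,0],[0,0,-0.3,0,0,0],[0,0,-0.2,0,0,0],[0,0,0,0,0,0]]';python3 -m pendant '[[0,0,-0.15,0,0,0],[0,0,-0.1,0,0,0],[0,0,0,0,0,0]]'; python3 - <<'E'
from h import *; to(.6156,-.1634,.1543)
wall((.6156,-.1634),.028,.152,.180,((150,60,30),(178,255,255)))
E
```

```text
clock: 28.28
ee_pos: [0.6152, -0.1639, 0.1587]
orientation: [0.001, 0.706, 0.708, -0.0]
contact_force: [-0.0, 0.1, -0.9]
finger_gap: 0.0552
clock: 28.53
ee_pos: [0.615, -0.1639, 0.1557]
orientation: [0.001, 0.706, 0.708, -0.0]
contact_force: [-0.1, 0.2, -0.4]
finger_gap: 0.0551
shift cm [ 0.06  0.05 -0.14] turn [ 0.002  0.001 -0.002]
scene z 0.1489 0.1912 149 [ 0.6149 -0.1637]
side z 0.1487 0.1932 130 [ 0.6154 -0.162 ]
both [ 0.6153 -0.1627] lean [ 0.006 -0.013]
```

```bash
python3 -m pendant '[[0,0,-0.1,0,0,0],[0,0,-0.1,0,0,0],[0,0,0,0,0,0],[0,0,0,0,0,0]]'; python3 -m pendant '[[0,0,0,0,0,0],[0,0,0,0,0,0],[0,0,0,0,0,0],[0,0,0,0,0,0],[0,0,0,0,0,0],[0,0,0,0,0,0],[0,0,1,0,0,0],[0,0,2,0,0,0],[0,0,3,0,0,0],[0,0,3,0,0,0],[0,0,2,0,0,0],[0,0,0,0,0,0]]' 1; python3 - <<'E'
from h import *; to(.4615,-.27,.15)
wall((.6156,-.1634),.028,.152,.180,((150,60,30),(178,255,255)))
for n in("scene","side"):disc(n,(.6145,-.1634),.028,.176,.196,((150,60,30),(178,255,255)))
p,d=imaging.get_image("side"); cv2.imwrite("pics/s7.png",cv2.resize(p[150:380,260:500],None,fx=2.5,fy=2.5))
E
```

```text
clock: 28.97
ee_pos: [0.6155, -0.1641, 0.1542]
orientation: [0.002, 0.706, 0.708, 0.0]
contact_force: [0.0, 0.3, -0.9]
finger_gap: 0.0559
clock: 29.97
ee_pos: [0.6127, -0.163, 0.2704]
orientation: [-0.0, 0.706, 0.708, -0.001]
contact_force: [0.4, -1.0, 0.6]
finger_gap: 0.0851
shift cm [-15.12 -10.7  -12.04] turn [ 0.001 -0.001 -0.002]
scene z 0.1465 0.1894 333 [ 0.6151 -0.1641]
side z 0.1443 0.1884 319 [ 0.6157 -0.1624]
both [ 0.6161 -0.1654] lean [ 0.084 -0.255]
scene npts 306 slope [ 0.004 -0.005] ztop 0.1808 enc 0.6148 -0.1642 0.0305 mean [ 0.6154 -0.1644]
side npts 282 slope [ 0.018 -0.007] ztop 0.18 enc 0.6159 -0.1629 0.029 mean [ 0.6158 -0.1624]
```

View pics/s7.png

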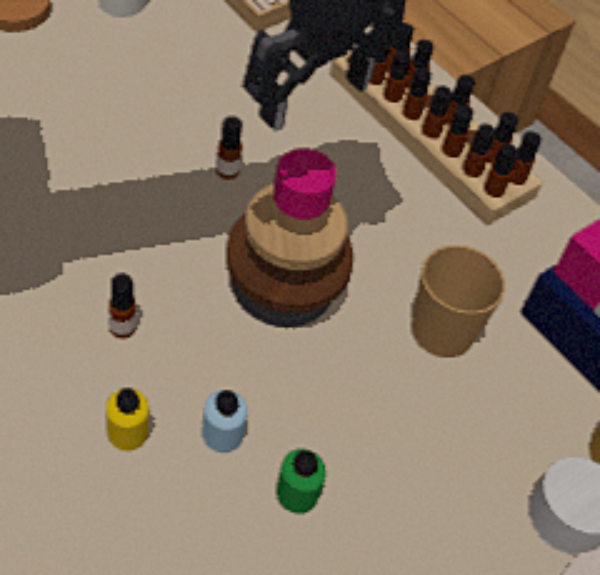

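The stack is straight, with the recess floor at 180 mm and flat at (0.6155,-0.1635). The pale-blue flacon is at side-crop (225,420), between yellow (127,418) and green (300,480). Going for the flacon.

```bash
python3 -m pendant '[[-1,-0.7,0,0,0,0],[-2,-1.4,0,0,0,0],[-2.5,-1.8,0,0,0,0],[-2.5,-1.8,0,0,0,0],[-2.5,-1.8,0,0,0,0],[-2.3,-1.7,0,0,0,0],[-1.2,-0.8,-1,0,0,0],[0,0,-2,0,0,0],[0,0,-3,0,0,0],[0,0,-2,0,0,0],[0,0,0,0,0,0],[0,0,0,0,0,0]]'; python3 - <<'E'
from h import *; to(.4615,-.27,.11)
for n in("scene","side"):disc(n,(.4615,-.27),.02,.045,.058,((90,40,60),(125,200,255)))
wall((.4615,-.27),.020,.008,.045,((90,30,60),(125,200,255)))
E
```

```text
clock: 31.22
ee_pos: [0.4523, -0.2585, 0.1612]
orientation: [-0.021, 0.706, 0.708, -0.007]
contact_force: [0.2, -0.3, 0.1]
finger_gap: 0.0855
shift cm [ 0.92 -1.15 -5.12] turn [-0.02  -0.04  -0.002]
scene npts 75 slope [-0.098 -0.023] ztop 0.052 enc 0.4642 -0.2695 0.0195 mean [ 0.4691 -0.2694]
side npts 127 slope [0.02  0.044] ztop 0.0514 enc 0.4601 -0.2705 0.0199 mean [ 0.4571 -0.2736]
scene z 0.0039 0.0633 152 [ 0.4598 -0.2706]
side z 0.0042 0.0613 119 [ 0.4611 -0.2685]
both [ 0.4604 -0.269 ] lean [ 0.01  -0.007]
```

```bash
python3 -m pendant '[[0.5,-0.6,0,-0.02,-0.04,0],[0.4,-0.5,-0.5,0,0,0],[0,0,-1,0,0,0],[0,0,-1,0,0,0],[0,0,-0.5,0,0,0],[0,0,0,0,0,0],[0,0,0,0,0,0]]'; python3 - <<'E'
from h import *; to(.461,-.2697,.09)
p,d=imaging.get_image("wrist"); cv2.imwrite("pics/w8.png",p)
E
```

```text
clock: 32.0
ee_pos: [0.4695, -0.2744, 0.1379]
orientation: [0.009, 0.705, 0.709, 0.001]
contact_force: [-0.2, 0.1, -1.0]
finger_gap: 0.0855
shift cm [-0.85  0.47 -4.79] turn [ 0.01   0.014 -0.005]
```

View pics/w8.png

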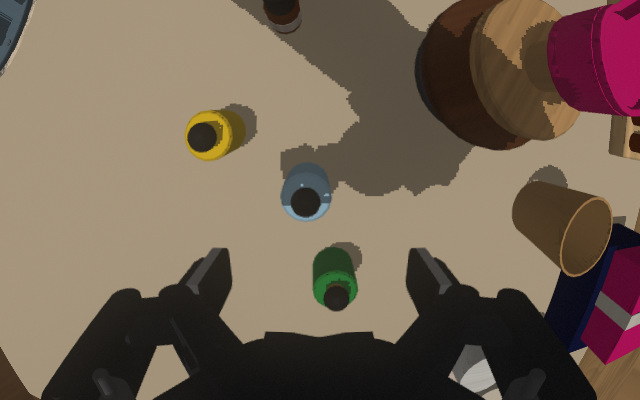

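The wrist view shows the blue flacon at (305,195), with green (335,280) outside the jaw path and yellow (208,135) clear.

```bash
python3 -m pendant '[[-0.5,0.3,0,0.01,0.014,-0.005],[-0.4,0.2,-0.3,0,0,0],[0,0,-0.8,0,0,0],[0,0,-0.8,0,0,0],[0,0,-0.4,0,0,0],[0,0,0,0,0,0],[0,0,0,0,0,0]]'; python3 - <<'E'
from h import *; to(.461,-.2697,.011)
E
```

```text
clock: 32.63
ee_pos: [0.4595, -0.2687, 0.113]
orientation: [-0.001, 0.707, 0.707, -0.0]
contact_force: [-0.7, 0.7, 0.6]
finger_gap: 0.0857
shift cm [  0.15  -0.1  -10.2 ] turn [-0.001 -0.001  0.001]
```

```bash
python3 -m pendant '[[0.1,-0.1,-0.6,0,0,0],[0,0,-1,0,0,0],[0,0,-1.2,0,0,0],[0,0,-1,0,0,0],[0,0,-0.6,0,0,0],[0,0,0,0,0,0],[0,0,0,0,0,0]]'; python3 - <<'E'
from h import *; to(.461,-.2697,.011)
E
```

```text
clock: 33.22
ee_pos: [0.4609, -0.2701, 0.0646]
orientation: [-0.0, 0.707, 0.707, -0.0]
contact_force: [0.8, -0.2, -0.3]
finger_gap: 0.0854
shift cm [ 0.01  0.04 -5.36] turn [-0.    -0.001  0.001]
```

```bash
python3 -m pendant '[[0,0,-0.8,0,0,0],[0,0,-1.2,0,0,0],[0,0,-1.2,0,0,0],[0,0,-0.9,0,0,0],[0,0,-0.5,0,0,0],[0,0,0,0,0,0],[0,0,0,0,0,0]]'; python3 - <<'E'
from h import *; to(.461,-.2697,.011)
E
```

```text
clock: 33.8
ee_pos: [0.4627, -0.2714, 0.0173]
orientation: [0.002, 0.707, 0.707, 0.0]
contact_force: [0.4, 0.9, 0.1]
finger_gap: 0.0854
shift cm [-0.17  0.17 -0.63] turn [0.003 0.003 0.001]
```

```bash
python3 -m pendant '[[-0.15,0.15,-0.3,0,0,0],[0,0,-0.3,0,0,0],[0,0,0,0,0,0],[0,0,0,0,0,0]]'; python3 -m pendant '[[0,0,0,0,0,0],[0,0,0,0,0,0],[0,0,0,0,0,0],[0,0,0,0,0,0],[0,0,0,0,0,0],[0,0,0,0,0,0],[0,0,0,0,0,0],[0,0,0,0,0,0],[0,0,0,0,0,0]]' 0 45
```

```text
clock: 34.13
ee_pos: [0.4621, -0.2705, 0.0121]
orientation: [0.003, 0.707, 0.707, 0.0]
contact_force: [-0.4, -0.0, 0.5]
finger_gap: 0.0853
clock: 34.88
ee_pos: [0.4627, -0.2711, 0.0132]
orientation: [0.004, 0.707, 0.707, 0.0]
contact_force: [-0.5, -0.0, 0.3]
finger_gap: 0.0391
```

```bash
python3 -m pendant '[[0,0,0.5,0,0,0],[0,0,1,0,0,0],[0,0,2,0,0,0],[0,0,2.5,0,0,0],[0,0,3,0,0,0],[0,0,3,0,0,0],[0,0,3,0,0,0],[0,0,3,0,0,0],[0,0,3,0,0,0],[0,0,2.5,0,0,0],[0,0,1,0,0,0],[0,0,0,0,0,0]]';python3 -m pendant '[[0,0,0,0,0,0],[0,0,0,0,0,0]]';python3 -c "
from h import *; to(.6155,-.1635,.26)"
```

```text
clock: 35.88
ee_pos: [0.4548, -0.2649, 0.2744]
orientation: [0.0, 0.707, 0.707, 0.0]
contact_force: [1.3, 0.0, -2.0]
finger_gap: 0.0388
clock: 36.05
ee_pos: [0.4549, -0.2649, 0.2755]
orientation: [0.001, 0.707, 0.707, 0.0]
contact_force: [-0.8, 0.6, -2.3]
finger_gap: 0.039
shift cm [16.06 10.14 -1.55] turn [0.002 0.002 0.001]
```

```bash
python3 -m pendant '[[0.8,0.5,0.1,0,0,0],[1.5,0.95,0.2,0,0,0],[1.8,1.1,0.2,0,0,0],[1.8,1.1,0.2,0,0,0],[1.8,1.1,0.2,0,0,0],[1.8,1.1,0.2,0,0,0],[1.8,1.1,0.2,0,0,0],[1.5,1,0.2,0,0,0],[1,0.7,0,0,0,0],[0.5,0.4,0,0,0,0],[0,0,0,0,0,0],[0,0,0,0,0,0]]';python3 -c "
from h import *; to(.6155,-.1635,.25)"
```

```text
clock: 37.05
ee_pos: [0.5999, -0.1601, 0.2714]
orientation: [-0.016, 0.707, 0.707, -0.004]
contact_force: [0.8, 0.8, -2.1]
finger_gap: 0.0391
shift cm [ 1.56 -0.34 -2.14] turn [-0.016 -0.028  0.001]
```

```bash
python3 -m pendant '[[0.7,-0.15,0,-0.016,-0.028,0],[0.6,-0.15,-0.3,0,0,0],[0.2,0,-0.6,0,0,0],[0,0,-0.6,0,0,0],[0,0,-0.4,0,0,0],[0,0,0,0,0,0],[0,0,0,0,0,0]]';python3 - <<'E'
from h import *; to(.6155,-.1635,.22)
wall((.6155,-.1635),.020,.235,.268,((90,30,30),(130,200,255)))
E
```

```text
clock: 37.63
ee_pos: [0.6112, -0.1652, 0.2474]
orientation: [-0.004, 0.709, 0.705, -0.002]
contact_force: [0.6, 0.5, -1.3]
finger_gap: 0.0391
shift cm [ 0.43  0.17 -2.74] turn [-0.002 -0.009  0.005]
scene z 0.2411 0.2477 11 [ 0.611 -0.166]
side z 0.2344 0.2879 117 [ 0.6117 -0.1631]
both [ 0.6114 -0.163 ] lean [ 0.061 -0.038]
```

```bash
python3 -m pendant '[[0.4,0.07,-0.2,-0.002,-0.009,0.005],[0,0,-0.5,0,0,0],[0,0,-0.6,0,0,0],[0,0,-0.4,0,0,0],[0,0,-0.2,0,0,0],[0,0,0,0,0,0],[0,0,0,0,0,0]]';python3 - <<'E'
from h import *; to(.6152,-.1645,.193)
wall((.6155,-.1635),.020,.215,.25,((90,30,30),(130,200,255)))
for n,b in (("scene",(120,240,180,340)),("side",(150,280,300,460))):
    p,d=imaging.get_image(n); p=p[b[0]:b[1],b[2]:b[3]]; cv2.imwrite(f"pics/p9{n}.png",cv2.resize(p,None,fx=4,fy=4,interpolation=2))
E
```

```text
clock: 38.32
ee_pos: [0.6159, -0.1643, 0.2274]
orientation: [0.001, 0.707, 0.707, 0.001]
contact_force: [-0.0, 0.4, -1.9]
finger_gap: 0.0387
shift cm [-0.07 -0.02 -3.44] turn [ 0.001  0.003 -0.001]
scene z 0.2193 0.2523 66 [ 0.6162 -0.1644]
side z 0.2156 0.2676 126 [ 0.6162 -0.1619]
both [ 0.6156 -0.1622] lean [ 0.028 -0.017]
```

View pics/p9scene.png

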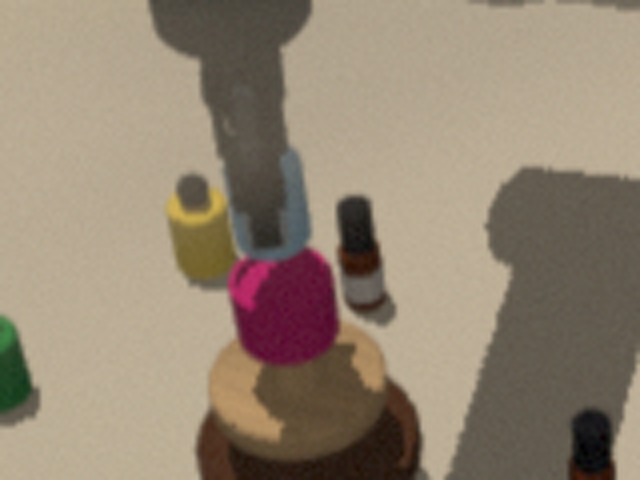

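View pics/p9side.png

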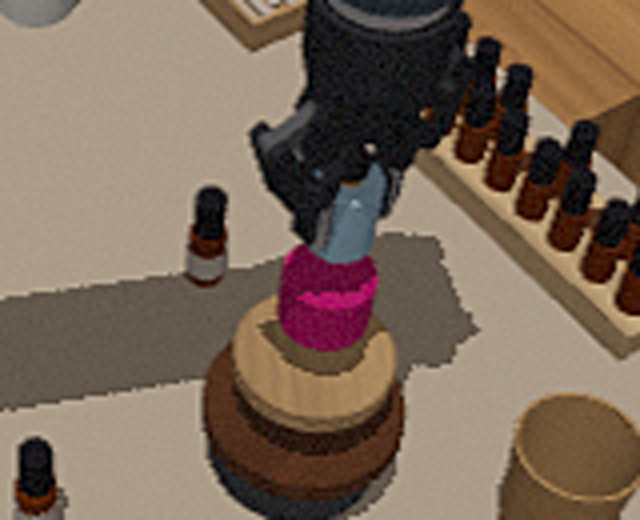

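The flacon stands centred above the holder recess in both views (scene crop (270,230) over (285,300)). Wall fits agree with the holder's within 1 mm. Lowering.

```bash
python3 -m pendant '[[-0.08,0,-0.3,0,0,0],[0,0,-0.5,0,0,0],[0,0,-0.5,0,0,0],[0,0,-0.4,0,0,0],[0,0,-0.2,0,0,0],[0,0,0,0,0,0],[0,0,0,0,0,0]]';python3 - <<'E'
from h import *; to(.6152,-.1645,.193)
wall((.6155,-.1635),.020,.20,.23,((90,30,30),(130,200,255)))
E
```

```text
clock: 39.1
ee_pos: [0.6154, -0.1645, 0.2069]
orientation: [0.002, 0.707, 0.707, 0.001]
contact_force: [0.3, -0.8, -1.1]
finger_gap: 0.0391
shift cm [-0.02  0.   -1.39] turn [ 0.001  0.004 -0.   ]
scene z 0.1975 0.2494 81 [ 0.6156 -0.1642]
side z 0.1958 0.2484 107 [ 0.6156 -0.1623]
both [ 0.6154 -0.1629] lean [ 0.042 -0.022]
```

```bash
python3 -m pendant '[[0,0,-0.3,0,0,0],[0,0,-0.3,0,0,0],[0,0,-0.3,0,0,0],[0,0,-0.1,0,0,0],[0,0,0,0,0,0]]'; python3 -m pendant '[[0,0,-0.1,0,0,0],[0,0,-0.1,0,0,0],[0,0,0,0,0,0]]'
```

```text
clock: 39.62
ee_pos: [0.6161, -0.1647, 0.1967]
orientation: [0.003, 0.707, 0.707, 0.002]
contact_force: [-0.9, 0.2, -2.0]
finger_gap: 0.039
clock: 39.87
ee_pos: [0.616, -0.1647, 0.1944]
orientation: [0.003, 0.707, 0.707, 0.001]
contact_force: [0.2, -0.5, -1.2]
finger_gap: 0.0387
```

```bash
python3 -m pendant '[[0,0,-0.1,0,0,0],[0,0,-0.05,0,0,0],[0,0,0,0,0,0]]'; python3 -m pendant '[[0,0,-0.05,0,0,0],[0,0,0,0,0,0]]'; python3 - <<'E'
from h import *
wall((.6155,-.1635),.020,.19,.225,((90,30,30),(130,200,255)))
wall((.6155,-.1635),.028,.152,.178,((150,60,30),(178,255,255)))
E
```

```text
clock: 40.12
ee_pos: [0.6163, -0.1649, 0.1934]
orientation: [0.003, 0.707, 0.707, 0.002]
contact_force: [0.6, -0.3, -2.0]
finger_gap: 0.0387
clock: 40.28
ee_pos: [0.6165, -0.1651, 0.1934]
orientation: [0.004, 0.707, 0.707, 0.002]
contact_force: [0.3, -0.0, -1.2]
finger_gap: 0.0388
scene z 0.1837 0.235 80 [ 0.6172 -0.1656]
side z 0.1819 0.2446 113 [ 0.617  -0.1629]
both [ 0.6167 -0.1636] lean [-0.061  0.032]
scene z 0.1465 0.1944 215 [ 0.615  -0.1638]
side z 0.1457 0.1882 163 [ 0.6156 -0.1622]
both [ 0.6153 -0.1629] lean [-0.012  0.005]
```

Descent has stopped at 0.1934 (expected about 0.193) and the offset is about 1.5 mm. Releasing.

```bash
python3 -m pendant '[[0,0,0,0,0,0],[0,0,0,0,0,0],[0,0,0,0,0,0],[0,0,0,0,0,0],[0,0,0,0,0,0],[0,0,0,0,0,0],[0,0,0.5,0,0,0],[0,0,1,0,0,0],[0,0,2,0,0,0],[0,0,2.5,0,0,0],[0,0,2.5,0,0,0],[0,0,2,0,0,0]]' 1;python3 -m pendant '[[0,0,2,0,0,0],[0,0,1,0,0,0],[0,0,0,0,0,0],[0,0,0,0,0,0]]'; python3 - <<'E'
from h import *
B=((90,30,30),(130,200,255));P=((150,60,30),(178,255,255))
wall((.6155,-.1635),.020,.195,.225,B)
for n in("scene","side"):
    disc(n,(.6155,-.1635),.02,.226,.238,B)
    disc(n,(.6155,-.1635),.05,.10,.122,((8,70,60),(25,200,255)))
    disc(n,(.6155,-.1635),.065,.05,.068,((0,80,0),(20,255,255)))
wall((.6155,-.1635),.028,.152,.178,P)
p,d=imaging.get_image("scene"); cv2.imwrite("pics/f_scene.png",p)
p,d=imaging.get_image("side"); cv2.imwrite("pics/f_side.png",cv2.resize(p[130:330,240:500],None,fx=2.5,fy=2.5))
E
```

```text
clock: 41.48
ee_pos: [0.6131, -0.1636, 0.3006]
orientation: [-0.0, 0.707, 0.707, 0.0]
contact_force: [0.3, 0.3, -0.4]
finger_gap: 0.0851
clock: 41.82
ee_pos: [0.6149, -0.1644, 0.3421]
orientation: [0.006, 0.707, 0.707, 0.003]
contact_force: [-0.0, 0.9, -0.2]
finger_gap: 0.0856
scene z 0.1835 0.244 184 [ 0.6158 -0.1648]
side z 0.1834 0.2441 149 [ 0.6166 -0.1627]
both [ 0.6162 -0.1634] lean [0.015 0.012]
scene npts 125 slope [-0.084 -0.024] ztop 0.232 enc 0.6199 -0.1641 0.0199 mean [ 0.6251 -0.1642]
scene npts 766 slope [-0.01  -0.005] ztop 0.112 enc 0.6166 -0.1637 0.05 mean [ 0.6289 -0.1635]
scene npts 889 slope [-0.006 -0.   ] ztop 0.0599 enc 0.6174 -0.1627 0.0648 mean [ 0.6417 -0.1619]
side npts 111 slope [0.048 0.035] ztop 0.2313 enc 0.6148 -0.1663 0.02 mean [ 0.6115 -0.1686]
side npts 646 slope [-0.001  0.006] ztop 0.1114 enc 0.6145 -0.163 0.0503 mean [ 0.6049 -0.1725]
side npts 728 slope [0.004 0.002] ztop 0.0595 enc 0.6136 -0.1626 0.0649 mean [ 0.5941 -0.1819]
scene z 0.1452 0.1923 223 [ 0.6149 -0.1641]
side z 0.1449 0.1894 162 [ 0.616  -0.1623]
both [ 0.6154 -0.163 ] lean [-0.013 -0.031]
```

View pics/f_scene.png

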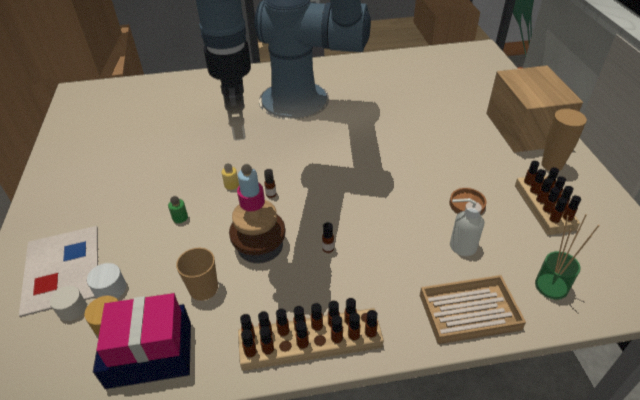

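View pics/f_side.png

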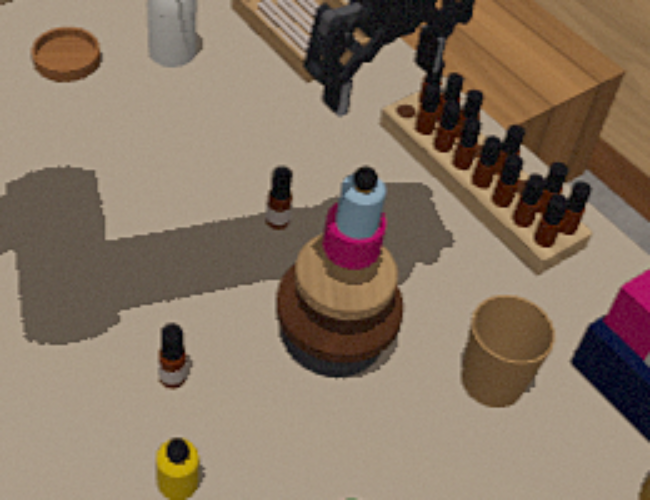

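The full stack stands upright at scene (255,215), with the flacon top at about 232 mm (seated is 180+52). All pieces are coaxial within about 2 mm, bystanders are in place, and the gripper is clear above. Handing in.

```bash
python3 -m pendant '[[0,0,0,0,0,0],[0,0,0,0,0,0],[0,0,0,0,0,0]]'; python3 -c "
from cell import job; print(job.finish_job())"
```

```text
clock: 42.67
ee_pos: [0.6142, -0.1641, 0.3404]
orientation: [0.005, 0.707, 0.707, 0.002]
contact_force: [-0.4, 0.6, 0.1]
finger_gap: 0.085
the job is handed in; nothing more can be done
None
```

The display stand is built and handed in at about 43 s: large tier, medium tier and pink holder seated on the base in that order, with the pale-blue flacon upright in the recess. The hand-in gave no verdict.

- **Seating:** the last camera check put the tier tops at about 60 and 112 mm and the flacon's glass top at about 232 mm, all as expected for full seating. The holder's recess floor was at 180 mm, checked before the flacon went in.
- **Alignment:** the axes agree within about 2 mm and everything looked upright.
- **Surroundings:** in the final pictures the ambers, cup, wash bottle and dish stood where they started, though I did not re-measure them. The open gripper was clear, more than 80 mm above the flacon.
- **Checks that disagreed:** the two cameras differ from each other by 1–3 mm. A few tilt fits gave false slopes of up to about 0.25 rad where points were few or the recess wall was mixed in. Flat-surface fits and the pictures did not confirm those tilts.

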